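Spread the game pieces in the tray and stand their box upright

TASK

On the desk, the storage box has been upturned over a heap of five round game pieces in the games tray. Lift the box off and spread the pieces over the tray floor in one even layer: all lying flat on the felt, a clear gap of at least 20 mm between any two, and at least one in each of the four quarters marked by the brass lines. Turn the box the right way up, open side up, and stand it wholly on the brown leather pad; always set the box down without letting it fall, topple or fly loose, and leave the book, glass and plant where they are.

Things in the scene. Friction and masses are not known exactly. Their poses are not given: they have to be found in the camera images.
- tray: games tray fixed to the desk, dark wood with green felt; outside 256 mm (its x) by 356 mm (its y), rim 24 mm above the desk, walls 8 mm thick; the felt floor, 240 by 340 mm, is 8 mm above the desk. Origin: centre of the underside, on the desk; z up. Brass inlay lines along x = 0 and y = 0 mark its quarters
- box: open rectangular storage box, blue with a light wood panel on its bottom, 136 mm long (x), 68 mm wide (y), 74 mm high (z), about 220 g; walls 4 mm, bottom 4 mm. Origin: centre of the open mouth (rim plane); z points from the mouth to the closed bottom, so z up means upside down (as at the start, over the pieces) and z down means upright. Grip it across its 68 mm width
- box_bottom (a point): centre of the outer face of the box's closed bottom, 74 mm from the mouth; it is on top at the start and must end resting on the pad
- piece0_center (a point): turned wooden game piece, a flat disc 52 mm across and 20 mm thick, about 30 g; the point is its centre (10 mm above what it lies on); light wood; at the start one of the two at the bottom of the heap under the box
- piece1_center (a point): turned wooden game piece, a flat disc 52 mm across and 20 mm thick, about 30 g; the point is its centre (10 mm above what it lies on); black; at the start one of the two at the bottom of the heap under the box
- piece2_center (a point): turned wooden game piece, a flat disc 52 mm across and 20 mm thick, about 30 g; the point is its centre (10 mm above what it lies on); black; at the start one of the two in the middle layer of the heap under the box
- piece3_center (a point): turned wooden game piece, a flat disc 52 mm across and 20 mm thick, about 30 g; the point is its centre (10 mm above what it lies on); light wood; at the start one of the two in the middle layer of the heap under the box
- piece4_center (a point): turned wooden game piece, a flat disc 52 mm across and 20 mm thick, about 30 g; the point is its centre (10 mm above what it lies on); light wood; at the start the single one on top, across the four below, of the heap under the box
- pad: brown leather pad fixed to the desk, 180 mm (x) by 140 mm (y), 4 mm thick; origin: centre of the underside, on the desk. It may be to the left or right of the tray
- book: bystander: closed green book lying flat, 160 by 115 mm, 34 mm thick; origin: centre of the underside
- glass: bystander: glass tumbler, 76 mm across, 90 mm high, near a far corner of the tray; origin: centre of the underside
- plant: bystander: small round bush in a white pot, 84 mm across, about 125 mm high, near a far corner of the tray; origin: centre of the underside
Not all that is in view belongs to the job. Of the things like the pad, leave any that is green or turquoise; of the rest the larger one is meant.

How it is judged:
By the outcome, as a careful person would: the job done as asked, in the order asked, and still so for the second after the job is handed in, with the robot touching nothing.
It also fails if it takes over 72 s, if anything falls off the work surface, if the arm or the gripper's body presses on something with over 40 N, if the wrist force passes 120 N, or if a joint passes its speed limit or range.

ROBOT

A 6-joint arm with a two-finger parallel gripper is mounted at the origin on the work surface. World frame = base frame: x ahead of the robot, y to its left, z up, the work surface at z = 0. Lengths are in m, angles in rad, forces in N, time in s.
With the tool pointing down it reaches from about 0.25 to 0.775 m from the base axis. Payload 4 kg.
Tool frame: the origin (TCP) lies at the very end of the fingers, on their centre line; the grasp point (between the pads) lies 19 mm behind it (robot.pinch_z is the distance from the TCP to the grasp point, in m); z points along the fingers, y is the line along which they close (so a half turn about z gives the same grasp; the last joint's range is limited). The gripper opens to 94 mm and grips with 3 to 60 N. Pads are 16 mm wide; open, the fingers measure 119 mm over their backs; the gripper's body (75 mm by 177 mm) begins 78 mm behind the grasp point.
Start: joints at [1.126, 0.087, 1.371, -0, 1.684, -0.103], TCP at [0.184, 0.518, 0.206] pointing down, gripper open.
Joint ranges: [-3.1, 3.1], [-0.76, 2.03], [0.27, 2.55], [-1.08, 4.22], [0.17, 2.65], [-2.57, 2.57]. Speed limits (rad/s): [2.79, 2.79, 3.14, 3.14, 3.14, 3.14].

INTERFACE

Orientations are given as [roll, pitch, yaw] about the fixed x, y, z axes, in that order (R = Rz(yaw) Ry(pitch) Rx(roll)).
In Python, from bench import robot gives the robot as it stands.
- The arm moves only by the tool arm_command, never from a script. Its argument "targets" is one flat list of numbers, 7 for each row, row after row: the turn, a rotation vector about the tool's x, y, z in degrees, then the shift along the tool's x, y, z in mm, then the closure, from -1 (fully open) to 1 (shut). In form: [ax, ay, az, x, y, z, hand, ax, ay, az, x, y, z, hand, ...]. A call has 1 to 20 rows; each row is the pose to reach, as a shift and turn from the pose commanded when the call began, along the tool's axes at that moment; what a row does not reach only later rows make up. A row lasts 1/10 s, in which the tool goes at most 50 mm and 8.59 degrees, less where a joint would pass 70% of its speed; a pose out of reach is approached as far as the arm can. A call with a gripper value outside its range is refused whole. The fingers move at their own pace and stop on an object; the grip force is fixed at half the most. Time passes only in rows, so rows that repeat a pose let the fingers close. It gives the time, the measured TCP pose, the force, the opening and the grip force at its end, in the units of the state.
- robot.get_obs(): the state, without advancing time (a new reading comes with each control period).
- robot.snapshot(name): name is "scene" or "top"; returns a dict with "color" (384x512x3 uint8, red, green, blue), "range_z" (384x512 float32, m along the optical axis (not along the pixel's ray), 0 where there is no reading), "fx", "fy", "cx", "cy" (pixels), "T" (4x4, takes a point from camera to world coordinates). Camera axes: x right, y down, z forward; pixel columns grow to the right and rows downward; lengths in m; the calibration is good to about 2 mm. A picture is of the moment at which its call begins.
- robot.close_job(): hands the job in; it is judged then, once.
The state is a dict: "time": time; "joint_positions": joint angles; "qvel": joint speeds; "joint_torque": joint torques, N m; "tool_pos": TCP position; "ee_rot": TCP orientation; "wrist_force": force on the tool from outside, world axes, zero at the start; "wrist_torque": the same for the moment, N m; "width": finger opening in m; "finger_force": force on a finger pad.
Only numpy, scipy, OpenCV 4.12 (cv2) and the standard library are available. Lean on these libraries where they do the work, as an engineer would, in place of code of your own. Each camera call takes 0.05 s, during which the arm holds its last target. There are 200 camera calls.

## Working session

There is one attempt and no reset: what is moved stays moved. The work goes in short steps, Python scripts to look and compute and a tool call to move; the robot and the scene stay as the last step left them, time stands still between calls to the robot, and variables do not carry over. Pictures are saved under pics/ and viewed, at most 10 in all, crops included, and the job is handed in when it is done.

Besides the shell and the picture viewer there is one more tool, called in YAML: its name, and indented under it one key for each argument. arm_command: Moves the arm, as the interface text tells. Its arguments: {"type":"object","properties":{"targets":{"type":"array"}},"required":["targets"]}

```bash
mkdir -p pics; ls
python3 - <<'E'
from bench import robot
import cv2,numpy as np
o=robot.get_obs();print(o)
for n in("scene","top"):
    s=robot.snapshot(n);np.savez(n+"0.npz",**s);cv2.imwrite(f"pics/{n}0.png",s["color"][:,:,::-1]);print(n,s["fx"],s["fy"],s["cx"],s["cy"],s["T"].round(3).tolist())
E
```

```text
pics
{'time': 0.0, 'joint_positions': array([ 1.12584694e+00,  8.79253855e-02,  1.37218614e+00,  3.46377382e-06,
        1.68358617e+00, -1.03124657e-01]), 'qvel': array([ 1.01140356e-04,  7.00671280e-04, -9.36400712e-05,  3.22981909e-04,
       -2.10764328e-03, -1.53041870e-03]), 'joint_torque': array([ 3.95892976e-04, -3.40165758e+01, -3.02431369e+01,  7.18233478e-02,
        3.27528280e-02, -1.53414721e-04]), 'tool_pos': array([0.18415356, 0.51769953, 0.2043549 ]), 'ee_rot': array([-3.13949915e+00, -2.20121475e-04,  2.79976808e+00]), 'wrist_force': array([ 0.3741368 , -0.5840206 , -0.26883245]), 'wrist_torque': array([-0.0109808 , -0.02159764, -0.01739167]), 'finger_force': 0.0, 'width': 0.09418573686056352}
scene 366.07220442843175 366.07220442843175 256.19255370248 191.04287633478265 [[-0.797, 0.518, -0.31, 0.785], [0.603, 0.678, -0.419, 0.355], [-0.007, -0.521, -0.853, 0.98], [0.0, 0.0, 0.0, 1.0]]
top 387.4236876403804 387.4236876403804 259.0248264199361 194.70578656801717 [[0.001, -0.996, 0.085, 0.364], [-1.0, -0.001, 0.007, -0.096], [-0.006, -0.085, -0.996, 1.139], [0.0, 0.0, 0.0, 1.0]]
```

View pics/top0.png

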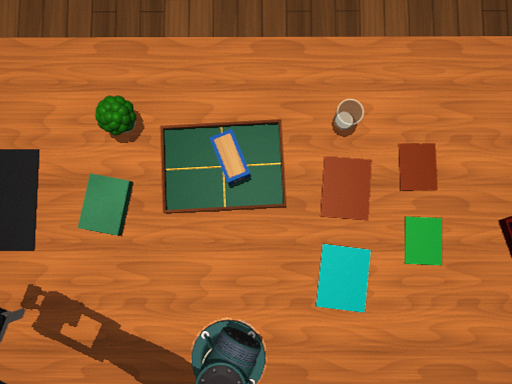

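View pics/scene0.png

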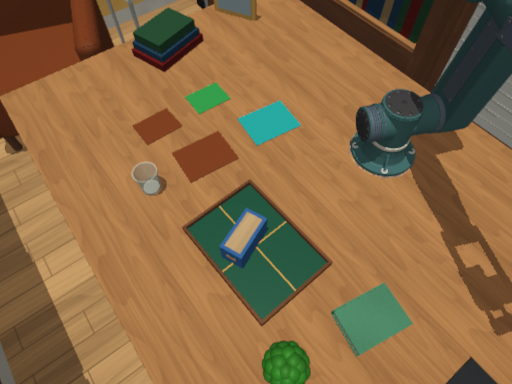

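Top view: box at (230,157) on the tray (223,166). Pad candidates: brown (346,188), smaller brown (418,167), green (423,241), turquoise (342,278). The larger brown one at (346,188) fits, since green and turquoise are excluded and it is the larger of the remaining two. Next I measure it and confirm in a crop.

```bash
cat > h.py <<'E'
import numpy as np,cv2
def ray(s,uv,z):
    uv=np.atleast_2d(uv).astype(float);T=s["T"]
    d=np.c_[(uv[:,0]-s["cx"])/s["fx"],(uv[:,1]-s["cy"])/s["fy"],np.ones(len(uv))]@T[:3,:3].T
    return T[:3,3]+d*((z-T[2,3])/d[:,2])[:,None]
def points(s):
    v,u=np.indices(s["range_z"].shape);r=s["range_z"]
    c=np.stack([(u-s["cx"])/s["fx"]*r,(v-s["cy"])/s["fy"]*r,r],-1)
    return c@s["T"][:3,:3].T+s["T"][:3,3]
def biggest(mask,k=1):
    cs,_=cv2.findContours(mask.astype(np.uint8),cv2.RETR_EXTERNAL,cv2.CHAIN_APPROX_NONE)
    return sorted(cs,key=cv2.contourArea)[::-1][:k]
def rect(s,c,z):
    p=ray(s,c.reshape(-1,2),z)[:,:2]*1000
    (x,y),(w,h),a=cv2.minAreaRect(p.astype(np.float32))
    if w<h: w,h,a=h,w,a+90
    return np.round([x,y,w,h,(a+90)%180-90],1)   # mm, long side angle from world x
E
python3 - <<'E'
from h import *
for n in("top","scene"):
    s=dict(np.load(n+"0.npz"));c=s["color"];hsv=cv2.cvtColor(c,cv2.COLOR_RGB2HSV);P=points(s)
    H,S,V=hsv[...,0],hsv[...,1],hsv[...,2]
    px=[(346,188),(418,167),(230,157)] if n=="top" else [(205,156),(158,126),(243,236)]
    for u,v in px: print(n,(u,v),c[v,u],hsv[v,u],P[v,u].round(3))
    Q=c[px[0][1],px[0][0]].astype(int)
    m=(abs(c.astype(int)-Q).max(-1)<14)
    m=cv2.morphologyEx(m.astype(np.uint8),cv2.MORPH_OPEN,np.ones((3,3)))
    for k in biggest(m,2): print("brown",k.reshape(-1,2).mean(0),rect(s,k,.004))
    m=(P[...,2]>.074)&(P[...,2]<.09)&(abs(P[...,0]-P[px[2][1],px[2][0],0])<.12)&(abs(P[...,1]-P[px[2][1],px[2][0],1])<.12)
    for k in biggest(m,1): print("boxtop",rect(s,k,.082), np.median(P[...,2][m]))
    Q=c[200,190] if n=="top" else c[215,200]
    m=(H>65)&(H<90)&(S>120)&(V<110);k=max(biggest(m,5),key=lambda k:cv2.contourArea(k))
    print("felt",k.reshape(-1,2).mean(0),rect(s,k,.008))
s=np.load("top0.npz");cv2.imwrite("pics/crop.png",cv2.resize(s["color"][110:240,140:450,::-1],None,fx=2.5,fy=2.5,interpolation=2))
E
```

```text
top (346, 188) [154  70  37] [  8 194 154] [ 0.481 -0.344  0.005]
top (418, 167) [136  55  26] [  8 206 136] [ 0.544 -0.558  0.002]
top (230, 157) [232 174 103] [ 17 142 232] [ 0.558 -0.009  0.086]
brown [346.18357488 188.07246377] [ 481.4 -343.8  179.1  141.    -4.6]
boxtop [564.4  -7.9 137.7  68.1  22.3] 0.08349804865047616
felt [193.7032967  188.43956044] [479.7 102.8 165.9 112.4 -87. ]
scene (205, 156) [128  64  34] [ 10 187 128] [ 0.485 -0.335  0.006]
scene (158, 126) [126  63  33] [ 10 188 126] [ 0.542 -0.553 -0.002]
scene (243, 236) [192 161 116] [ 18 101 192] [0.572 0.004 0.082]
brown [33.384 56.528] [  743.2 -1178.3   366.1   297.     73. ]
brown [204.41721854 156.45033113] [ 483.1 -339.7  177.2  139.3   -4.5]
boxtop [565.4  -1.6 138.3  70.4  22.2] 0.08164196804776103
felt [257.46794872 282.20512821] [601.1 107.7 160.  110.2 -87. ]
```

View pics/crop.png

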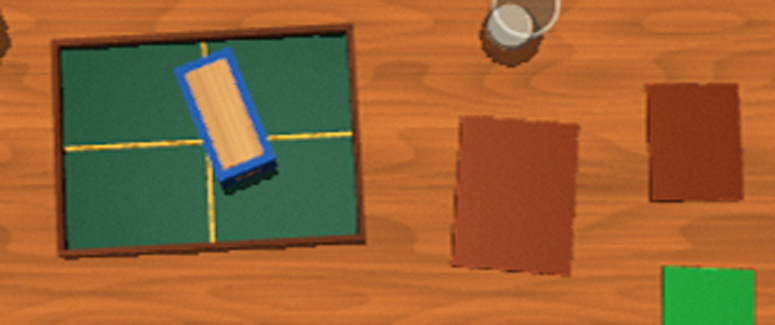

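Crop confirms it: larger brown pad at crop (515,195), beside the smaller, darker brown at (695,143). Measured 179x141 mm at z≈4 mm, which matches. Next I measure the tray pose and bystanders, and plan the move above the box.

```bash
cat >> h.py <<'E'
from scipy.spatial.transform import Rotation as Ro
def down(yaw_x): # tool down, tool x at world angle (deg)
    return Ro.from_euler("z",yaw_x,degrees=True)*Ro.from_euler("x",180,degrees=True)
def rel(o,pos,R): # from measured pose to wanted pose, in command units
    R0=Ro.from_euler("xyz",o["ee_rot"])
    return np.round(np.r_[(R0.inv()*R).as_rotvec(degrees=True),R0.inv().apply(np.array(pos)-o["tool_pos"]*1000)],1).tolist()
E
python3 - <<'E'
from h import *
from bench import robot
o=robot.get_obs()
s=dict(np.load("top0.npz"))
cr=np.array([(60,48),(348,37),(357,238),(67,250)])/2.5+[140,110]
p=ray(s,cr,.008)[:,:2]*1000;print(p.round(),p.mean(0))
out=np.array([(52,40),(352,24),(366,242),(59,257)])/2.5+[140,110]
p=ray(s,out,.024)[:,:2]*1000;print(p.round(),p.mean(0),rect(s,out.reshape(-1,1,2),.024))
for u,v in((116,115),(348,113),(105,205)): print(ray(s,[u,v],.05).round(3))
print(rel(o,(565,-5,130),down(202.3)))
E
```

```text
[[ 656.  195.]
 [ 670. -148.]
 [ 430. -158.]
 [ 416.  181.]] [542.89950358  17.3753181 ]
[[ 662.  200.]
 [ 681. -152.]
 [ 424. -167.]
 [ 407.  186.]] [543.4836184  16.6722683] [543.1  16.3 354.4 256.7 -86.9]
[[0.687 0.323 0.05 ]]
[[ 0.693 -0.344  0.05 ]]
[[0.428 0.346 0.05 ]]
[-0.1, -0.1, -41.9, -534.1, -364.7, 75.0]
```

arm_command:
  targets: [0,0,-42,-534,-365,75,-1,0,0,-42,-534,-365,75,-1,0,0,-42,-534,-365,75,-1,0,0,-42,-534,-365,75,-1,0,0,-42,-534,-365,75,-1,0,0,-42,-534,-365,75,-1,0,0,-42,-534,-365,75,-1,0,0,-42,-534,-365,75,-1,0,0,-42,-534,-365,75,-1,0,0,-42,-534,-365,75,-1,0,0,-42,-534,-365,75,-1,0,0,-42,-534,-365,75,-1,0,0,-42,-534,-365,75,-1,0,0,-42,-534,-365,75,-1,0,0,-42,-534,-365,75,-1,0,0,-42,-534,-365,75,-1]

```text
time: 1.7
tool_pos: [0.5646, -0.0047, 0.1296]
ee_rot: [3.14, -0.002, -2.751]
wrist_force: [-0.4, 0.3, -0.4]
width: 0.0938
finger_force: 0.0
```

arm_command:
  targets: [0,0,0,0,0,50,-1,0,0,0,0,0,90,-1,0,0,0,0,0,97,-1,0,0,0,0,0,97,-1,0,0,0,0,0,97,1,0,0,0,0,0,97,1,0,0,0,0,0,97,1,0,0,0,0,0,97,1,0,0,0,0,0,97,1]

```text
time: 2.6
tool_pos: [0.5664, -0.0049, 0.0354]
ee_rot: [-3.14, 0.003, -2.751]
wrist_force: [-0.7, -0.0, 5.8]
width: 0.068
finger_force: 30.0
```

Run:
```python
from bench import robot
o=robot.get_obs();print(o['joint_positions'].round(4),o['tool_pos'],o['ee_rot'],o['width'],o['finger_force'])
```

```text
[-1.0880e-01  2.1480e-01  1.5716e+00  1.0000e-04  1.3519e+00 -2.0706e+00] [ 0.56639667 -0.00487762  0.0353572 ] [-3.14010203e+00  3.00212242e-03 -2.75059095e+00] 0.06802354155763313 29.986857930198312
```

arm_command:
  targets: [0,0,0,0,0,-10,1,0,0,0,0,0,-25,1,0,0,0,0,0,-40,1,0,0,0,0,0,-60,1,0,0,0,0,0,-85,1,0,0,0,0,0,-120,1,0,0,0,0,0,-160,1]

```text
time: 3.3
tool_pos: [0.5643, -0.0046, 0.1946]
ee_rot: [3.141, -0.002, -2.75]
wrist_force: [-0.7, -0.5, -2.1]
width: 0.0682
finger_force: 30.0
```

Run:
```python
from h import *
from bench import robot
o=robot.get_obs();print(o['joint_positions'].round(4),o['tool_pos'],o['width'])
s=robot.snapshot("scene");cv2.imwrite("pics/lift.png",cv2.resize(s["color"][130:345,130:380,::-1],None,fx=2.5,fy=2.5))
print(rel(o,(482,-342,180),down(202.3-12)),rel(o,(482,-342,180),down(192)))
```

```text
[-1.0860e-01  1.2290e-01  1.3533e+00  1.0000e-04  1.6674e+00 -2.0707e+00] [ 0.56425257 -0.00457197  0.19455984] 0.0681819140775935
[0.0, -0.1, 12.1, 204.7, -280.6, 14.6] [0.1, -0.1, 10.4, 204.7, -280.6, 14.6]
```

View pics/lift.png

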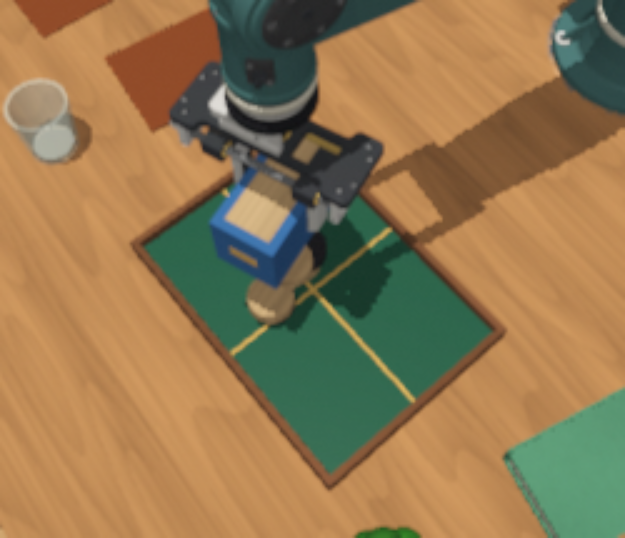

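arm_command:
  targets: [0,0,12,205,-281,15,1,0,0,12,205,-281,15,1,0,0,12,205,-281,15,1,0,0,12,205,-281,15,1,0,0,12,205,-281,15,1,0,0,12,205,-281,15,1,0,0,12,205,-281,15,1,0,0,12,205,-281,15,1,0,0,12,205,-281,65,1,0,0,12,205,-281,115,1,0,0,12,205,-281,145,1,0,0,12,205,-281,152,1,0,0,12,205,-281,158,1]

```text
time: 4.65
tool_pos: [0.4832, -0.3424, 0.0358]
ee_rot: [-3.141, 0.0, -2.959]
wrist_force: [0.1, 0.6, -1.1]
width: 0.0678
finger_force: 30.0
```

Run:
```python
from h import *
from bench import robot
o=robot.get_obs();print(o['joint_positions'].round(4),o['tool_pos'],o['width'])
```

```text
[-7.1230e-01  2.7040e-01  1.5023e+00  2.0000e-04  1.3686e+00 -2.4654e+00] [ 0.48321667 -0.34237927  0.03579334] 0.06777272314275971
```

arm_command:
  targets: [0,0,0,0,0,3,1,0,0,0,0,0,5,1,0,0,0,0,0,5,1,0,0,0,0,0,5,-1,0,0,0,0,0,5,-1,0,0,0,0,0,5,-1,0,0,0,0,0,5,-1,0,0,0,0,0,-40,-1,0,0,0,0,0,-90,-1,0,0,0,0,0,-140,-1]

```text
time: 5.65
tool_pos: [0.4823, -0.3422, 0.1765]
ee_rot: [3.14, -0.001, -2.96]
wrist_force: [0.6, -0.6, 0.1]
width: 0.0938
finger_force: 0.0
```

Run:
```python
from h import *
from bench import robot
o=robot.get_obs();print(o['joint_positions'].round(4),o['tool_pos'],o['width'])
ims=[]
for n in("top","scene"):
    s=robot.snapshot(n);np.savez(n+"1.npz",**s)
    c=s["color"][110:220,150:300] if n=="top" else s["color"][170:330,170:340]
    ims.append(cv2.resize(c[:,:,::-1],(400,int(400*c.shape[0]/c.shape[1]))))
h=max(i.shape[0] for i in ims)
cv2.imwrite("pics/heap.png",np.hstack([cv2.copyMakeBorder(i,0,h-i.shape[0],0,0,0) for i in ims]))
```

```text
[-7.1300e-01  1.8750e-01  1.3153e+00  1.0000e-04  1.6402e+00 -2.4656e+00] [ 0.48232216 -0.34222691  0.17654319] 0.09383713074940137
```

View pics/heap.png

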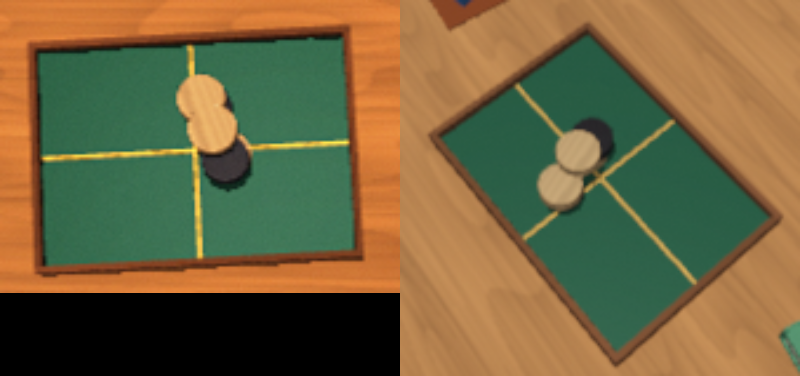

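Three wood/black faces are visible. In the top view the top wood piece is at (230,158), the far middle wood at (226,147) and the near middle black at (235,171). The stack is intact.

Run:
```python
from h import *
for n in("top","scene"):
    s=dict(np.load(n+"1.npz"));P=points(s);c=s["color"].astype(int);wood=c[...,0]-c[...,1]*0>120
    reg=(abs(P[...,0]-.56)<.1)&(abs(P[...,1])<.1)
    V=c.max(-1)
    for nm,lo,hi in(("top",.06,.075),("mid",.038,.056),("low",.018,.036)):
        m=reg&(P[...,2]>lo)&(P[...,2]<hi)
        for col,mm in(("wood",m&(V>130)),("black",m&(V<70))):
            for k in biggest(mm,3):
                if cv2.contourArea(k)<25: continue
                p=ray(s,k.reshape(-1,2),(lo+hi)/2)[:,:2]*1000
                (x,y),r=cv2.minEnclosingCircle(p.astype(np.float32));print(n,nm,col,round(x),round(y),round(r),cv2.contourArea(k))
```

```text
top top wood 560 -6 26 234.0
top mid wood 597 8 26 169.5
top mid black 528 -19 25 160.0
scene top wood 560 -2 26 226.0
scene mid wood 597 12 25 207.5
scene mid black 532 -12 27 95.0
```

Run:
```python
from h import *
from bench import robot
o=robot.get_obs();R=down(202.3)
for p in((560,-4,100),(560,-4,50),(600,115,90),(600,115,11)): print(p,rel(o,p,R))
f=dict(o);f["ee_rot"]=R.as_euler("xyz")
pts=[(600,115),(597,10),(476,109),(530,-16),(486,-81),(530,-16),(610,-75),(597,10),(543,17)]
for a,b in zip(pts,pts[1:]):
    f["tool_pos"]=np.array([*a,0])/1000;print(a,b,rel(f,(*b,0),R)[3:5])
```

```text
(560, -4, 100) [-0.8, 0.5, -11.9, -133.5, 323.7, 82.7]
(560, -4, 50) [-0.8, 0.5, -11.9, -132.9, 324.4, 132.7]
(600, 115, 90) [-0.8, 0.5, -11.9, -194.2, 433.6, 91.9]
(600, 115, 11) [-0.8, 0.5, -11.9, -193.4, 434.7, 170.9]
(600, 115) (597, 10) [42.6, -96.0]
(597, 10) (476, 109) [74.4, 137.5]
(476, 109) (530, -16) [-2.5, -136.1]
(530, -16) (486, -81) [65.4, -43.4]
(486, -81) (530, -16) [-65.4, 43.4]
(530, -16) (610, -75) [-51.6, -84.9]
(610, -75) (597, 10) [-20.2, 83.6]
(597, 10) (543, 17) [47.3, 27.0]
```

arm_command:
  targets: [0,0,-12,-138,318,76,-1,0,0,-12,-138,318,76,-1,0,0,-12,-138,318,76,-1,0,0,-12,-138,318,76,-1,0,0,-12,-138,318,76,-1,0,0,-12,-138,318,76,-1,0,0,-12,-138,318,76,-1,0,0,-12,-138,318,76,-1,0,0,-12,-138,318,76,-1]

```text
time: 6.65
tool_pos: [0.5606, -0.0037, 0.0986]
ee_rot: [3.141, -0.002, -2.747]
wrist_force: [-0.0, -0.0, 0.3]
width: 0.0941
finger_force: 0.0
```

Run:
```python
from h import *
from bench import robot
for i in range(2):
    o=robot.get_obs();print(o['time'],o['tool_pos'],o['ee_rot'],rel(o,(560,-4,50),down(202.3)))
```

```text
6.65 [ 0.56061171 -0.00370428  0.09858384] [ 3.14130311e+00 -1.55792281e-03 -2.74730464e+00] [0.0, -0.1, 0.3, 0.6, -0.1, 48.6]
6.65 [ 0.56061171 -0.00370428  0.09858384] [ 3.14130311e+00 -1.55792281e-03 -2.74730464e+00] [0.0, -0.1, 0.3, 0.6, -0.1, 48.6]
```

arm_command:
  targets: [0,0,0,0,0,45,-1,0,0,0,0,0,49,-1,0,0,0,0,0,49,1,0,0,0,0,0,49,1,0,0,0,0,0,49,1,0,0,0,0,0,49,1,0,0,0,0,0,10,1,0,0,0,-30,35,0,1,0,0,0,-60,70,0,1,0,0,0,-82,95,20,1,0,0,0,-82,95,60,1,0,0,0,-82,95,84,1,0,0,0,-82,95,88,1,0,0,0,-82,95,88,-0.4,0,0,0,-82,95,88,-0.4,0,0,0,-82,95,88,-0.4,0,0,0,-82,95,50,-0.4,0,0,0,-82,95,20,-1]

```text
time: 8.45
tool_pos: [0.6008, 0.114, 0.0815]
ee_rot: [-3.141, 0.001, -2.751]
wrist_force: [1.1, 0.3, 0.8]
width: 0.0457
finger_force: 0.0
```

```bash
cat > look.py <<'E'
from h import *
from bench import robot
def look():
    o=robot.get_obs();print(o['time'],o['tool_pos'].round(4),o['width'])
    for n in("top","scene"):
        s=robot.snapshot(n);np.savez(n+"2.npz",**s);P=points(s);c=s["color"].astype(int);V=c.max(-1)
        reg=(abs(P[...,0]-.543)<.118)&(abs(P[...,1]-.017)<.17)
        for nm,lo,hi in(("mid",.038,.056),("low",.018,.036)):
            m=reg&(P[...,2]>lo)&(P[...,2]<hi)
            for col,mm in(("wood",m&(V>130)),("black",m&(V<70))):
                for k in biggest(mm,5):
                    if cv2.contourArea(k)<40: continue
                    p=ray(s,k.reshape(-1,2),(lo+hi)/2)[:,:2]*1000
                    (x,y),r=cv2.minEnclosingCircle(p.astype(np.float32));print(n,nm,col,round(x),round(y),round(r),cv2.contourArea(k))
E
python3 -c "import look;look.look()"
```

```text
8.45 [0.6008 0.114  0.0815] 0.045684059923922694
top mid wood 597 8 26 132.0
top mid black 528 -19 25 162.0
```

Run:
```python
from h import *
ims=[]
for n in("top","scene"):
    c=np.load(n+"2.npz")["color"]
    c=c[110:220,150:300] if n=="top" else c[170:330,170:340]
    ims.append(cv2.resize(c[:,:,::-1],(400,int(400*c.shape[0]/c.shape[1]))))
h=max(i.shape[0] for i in ims)
cv2.imwrite("pics/heap2.png",np.hstack([cv2.copyMakeBorder(i,0,h-i.shape[0],0,0,0) for i in ims]))
```

```text
(no output)
```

View pics/heap2.png

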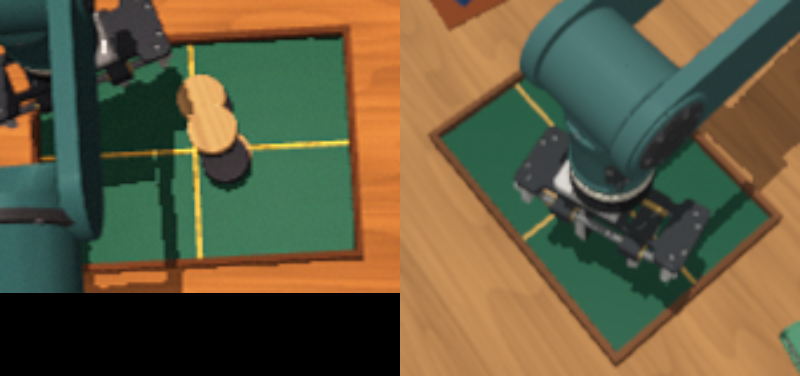

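The gripper had not closed before the lift, because the fingers are slow. The heap at (212,128) is untouched. I'll retry with a smaller opening and a longer close.

arm_command:
  targets: [0,0,0,30,-35,-20,-0.45,0,0,0,60,-70,-20,-0.45,0,0,0,82,-95,-20,-0.45,0,0,0,82,-95,-20,-0.45,0,0,0,82,-95,10,-0.45,0,0,0,82,-95,30,-0.45,0,0,0,82,-95,31,1,0,0,0,82,-95,31,1,0,0,0,82,-95,31,1,0,0,0,82,-95,31,1]

```text
time: 9.55
tool_pos: [0.5621, -0.0047, 0.05]
ee_rot: [-3.14, 0.002, -2.75]
wrist_force: [-0.8, 0.1, -0.1]
width: 0.0515
finger_force: 30.0
```

arm_command:
  targets: [0,0,0,0,0,-25,1,0,0,0,-30,35,-25,1,0,0,0,-60,70,-20,1,0,0,0,-82,95,0,1,0,0,0,-82,95,30,1,0,0,0,-82,95,39,1,0,0,0,-82,95,39,1,0,0,0,-82,95,39,-0.45,0,0,0,-82,95,39,-0.45,0,0,0,-82,95,39,-0.45,0,0,0,-82,95,0,-0.45,0,0,0,-65,55,-20,-0.45,0,0,0,-45,15,-20,-0.45,0,0,0,-39,-2,-15,-0.45,0,0,0,-39,-2,10,-0.45,0,0,0,-39,-2,20,-0.45,0,0,0,-39,-2,20,1,0,0,0,-39,-2,20,1,0,0,0,-39,-2,20,1,0,0,0,-39,-2,20,1]

```text
time: 11.55
tool_pos: [0.5985, 0.0085, 0.0295]
ee_rot: [-3.141, 0.002, -2.75]
wrist_force: [0.5, 0.1, -1.1]
width: 0.0512
finger_force: 30.0
```

arm_command:
  targets: [0,0,0,0,0,-25,1,0,0,0,22,42,-25,1,0,0,0,45,84,-25,1,0,0,0,66,122,-20,1,0,0,0,74,137,0,1,0,0,0,74,137,15,1,0,0,0,74,137,19,1,0,0,0,74,137,19,-0.45,0,0,0,74,137,19,-0.45,0,0,0,74,137,19,-0.45,0,0,0,74,137,-20,-0.45,0,0,0,73,92,-35,-0.45,0,0,0,72,46,-35,-0.45,0,0,0,72,6,-35,-0.45,0,0,0,72,2,-10,-0.45,0,0,0,72,2,0,-0.45,0,0,0,72,2,0,1,0,0,0,72,2,0,1,0,0,0,72,2,0,1,0,0,0,72,2,0,1]

```text
time: 13.55
tool_pos: [0.531, -0.0168, 0.0295]
ee_rot: [-3.141, 0.002, -2.749]
wrist_force: [-0.2, 0.3, -1.2]
width: 0.0514
finger_force: 30.0
```

arm_command:
  targets: [0,0,0,0,0,-25,1,0,0,0,35,-23,-25,1,0,0,0,65,-43,-15,1,0,0,0,65,-43,5,1,0,0,0,65,-43,16,1,0,0,0,65,-43,19,1,0,0,0,65,-43,19,-0.45,0,0,0,65,-43,19,-0.45,0,0,0,65,-43,19,-0.45,0,0,0,65,-43,-20,-0.6,0,0,0,30,-20,-25,-0.7,0,0,0,0,-3,-20,-0.7,0,0,0,0,-3,0,-0.7,0,0,0,0,-3,16,-0.7,0,0,0,0,-3,19,-0.7,0,0,0,0,-3,19,1,0,0,0,0,-3,19,1,0,0,0,0,-3,19,1,0,0,0,0,-3,19,1,0,0,0,0,-3,19,1]

```text
time: 15.55
tool_pos: [0.532, -0.0204, 0.0102]
ee_rot: [-3.141, 0.001, -2.751]
wrist_force: [0.5, -1.1, 2.3]
width: 0.0509
finger_force: 30.0
```

arm_command:
  targets: [0,0,0,0,0,-40,1,0,0,0,-25,-40,-40,1,0,0,0,-51,-80,-35,1,0,0,0,-51,-80,-15,1,0,0,0,-51,-80,-3,1,0,0,0,-51,-80,-1,1,0,0,0,-51,-80,-1,-0.45,0,0,0,-51,-80,-1,-0.45,0,0,0,-51,-80,-1,-0.45,0,0,0,-51,-80,-50,-0.45,0,0,0,-30,-95,-90,-0.45,0,0,0,10,-120,-130,-0.45,0,0,0,50,-150,-140,-1,0,0,0,80,-180,-140,-1,0,0,0,115,-210,-140,-1,0,0,0,149,-242,-140,-1,0,0,0,149,-242,-140,-1]

```text
time: 17.25
tool_pos: [0.4918, -0.2941, 0.1502]
ee_rot: [-3.133, -0.01, -2.777]
wrist_force: [0.2, 0.8, -0.2]
width: 0.094
finger_force: 0.0
```

Run:
```python
import look;look.look()
from h import *
s=dict(np.load("top2.npz"));ims=[]
for n in("top","scene"):
    c=np.load(n+"2.npz")["color"]
    c=c[110:230,150:390] if n=="top" else c[120:330,150:340]
    ims.append(cv2.resize(c[:,:,::-1],(400,int(400*c.shape[0]/c.shape[1]))))
h=max(i.shape[0] for i in ims)
cv2.imwrite("pics/spread.png",np.hstack([cv2.copyMakeBorder(i,0,h-i.shape[0],0,0,0) for i in ims]))
```

```text
17.25 [ 0.4918 -0.2941  0.1502] 0.09401999764988028
top low wood 615 -72 26 219.0
top low wood 474 106 25 217.0
top low wood 599 112 26 211.5
top low black 591 2 26 219.5
top low black 486 -82 25 213.5
scene low wood 600 116 25 261.0
scene low wood 475 110 26 226.0
scene low wood 615 -69 26 209.0
scene low black 592 9 28 242.0
scene low black 489 -76 27 201.5
```

View pics/spread.png

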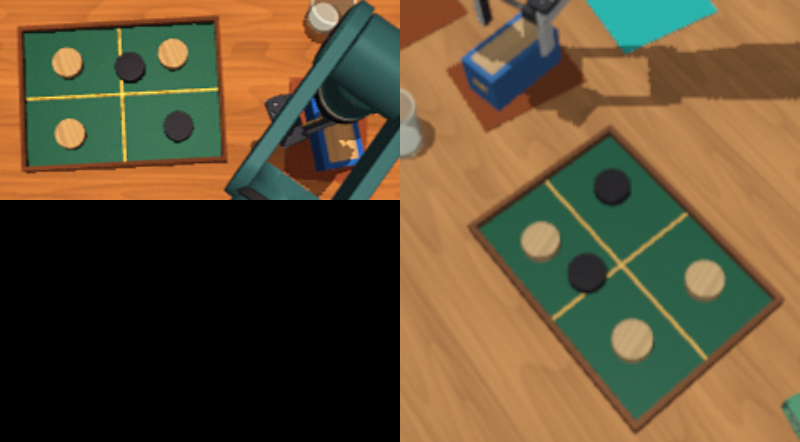

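All five lie flat, one or more per quarter; the smallest gap is about 27 mm (black (592,5) to wood (615,-70)). Next is the box. I need the arm's kinematics for the flip, so I make a small tilt to identify them.

arm_command:
  targets: [0,-8,0,0,0,-45,-1,0,-16,0,0,0,-80,-1,0,-24,0,0,0,-80,-1,0,-30,0,0,0,-80,-1,0,-30,0,0,0,-80,-1]

```text
time: 17.85
tool_pos: [0.5409, -0.2329, 0.2572]
ee_rot: [3.139, 0.455, -2.869]
wrist_force: [0.2, 0.3, -0.1]
width: 0.0941
finger_force: 0.0
```

```bash
cat > fk.py <<'E'
from h import *
from scipy.optimize import least_squares
def fk(q,L): # L: h,a1,L1,a2,L2,Lt,off (lateral at shoulder), off2 (lateral at the tool flange)
    h,a1,L1,a2,L2,Lt,off=L
    q1,q2,q3,q4,q5,q6=q
    Rz=lambda a:Ro.from_euler("z",a);Ry=lambda a:Ro.from_euler("y",a)
    A=Rz(q1);p=A.apply([a1,off,h]);B=A*Ry(q2);p=p+B.apply([0,0,L1]);C=B*Ry(q3);p=p+C.apply([a2,0,L2])
    D=C*Rz(q4)*Ry(q5);p=p+D.apply([0,0,Lt]);return p,D*Rz(q6+np.pi/2)
S=[([1.12584694,.0879254,1.37218614,0,1.68358617,-.103125],(.18415,.51770,.20435)),
([-.1088,.2148,1.5716,.0001,1.3519,-2.0706],(.5664,-.00488,.03536)),
([-.1086,.1229,1.3533,.0001,1.6674,-2.0707],(.56425,-.00457,.19456)),
([-.7123,.2704,1.5023,.0002,1.3686,-2.4654],(.48322,-.34238,.03579)),
([-.7130,.1875,1.3153,.0001,1.6402,-2.4656],(.48232,-.34223,.17654))]
def fit(extra):
    D=S+extra
    f=lambda L:np.concatenate([(fk(q,L)[0]-p)*1000 for q,p in D]+[(np.array(L)-L0)*.5])
    L0=np.array([.2,0,.35,0,.35,.25,.055]);r=least_squares(f,L0);return r.x,np.abs(r.fun[:-7]).max()
E
python3 - <<'E'
from fk import *
from bench import robot
import pickle
o=robot.get_obs();e=[(o['joint_positions'],o['tool_pos'])];pickle.dump(e,open("e.pkl","wb"))
L,r=fit(e);print(o['time'],o['joint_positions'].round(3),o['tool_pos'],L.round(4),r)
print(o['ee_rot'],fk(o['joint_positions'],L)[1].as_euler("xyz"))
E
```

```text
17.85 [-0.73  -0.073  1.5    0.383  1.467 -2.566] [ 0.54086757 -0.2329416   0.25722946] [1.525e-01 1.000e-04 4.490e-01 1.006e-01 4.997e-01 3.506e-01 5.660e-02] 0.0437816549918868
[ 3.13879896  0.45472224 -2.86909735] [ 3.13879896  0.45472224 -2.86909735]
```

```bash
cat > ik.py <<'E'
from fk import *
import pickle
L,_=fit(pickle.load(open("e.pkl","rb")))
LO=np.array([-3.1,-.76,.27,-1.08,.17,-2.57]);HI=np.array([3.1,2.03,2.55,4.22,2.65,2.57])
def ik(p,R,q):
    f=lambda q:np.r_[(fk(q,L)[0]-np.array(p)/1000)*3,(fk(q,L)[1].inv()*R).as_rotvec()]
    r=least_squares(f,np.clip(q,LO+.001,HI-.001),bounds=(LO,HI));return r.x,np.abs(r.fun).max()
def tool(az,a): return down(az)*Ro.from_euler("y",a,degrees=True)   # a=0 down, a=90 level outwards along az
E
python3 - <<'E'
from ik import *
for az in (10,0,20,-10):
  for z in(200,):
    q=[-.71,.19,1.3,.1,1.64,.68];print("az",az)
    for a in(0,-20,-10,0,10,20,30,40,50,60,70,80):
        q,e=ik((482,-342,z),tool(az,a),q);print(a,z,q.round(2),round(e,4),"m",np.minimum(q-LO,HI-q).min().round(2))
    q,e=ik((482,-342,60),tool(az,70),q);print("low",q.round(2),round(e,4))
    q,e=ik((482,-342,60),tool(az,-20),[-.71,.19,1.3,.1,1.64,.68]);print("low-20",q.round(2),round(e,4))
E
```

```text
az 10
0 200 [-0.71  0.18  1.28  0.    1.68  0.68] 0.0 m 0.94
-20 200 [-0.57  0.39  1.06 -0.25  1.94  0.76] 0.0 m 0.71
-10 200 [-0.64  0.28  1.17 -0.13  1.81  0.73] 0.0 m 0.84
0 200 [-0.71  0.18  1.28 -0.    1.68  0.68] 0.0 m 0.94
10 200 [-0.8   0.09  1.39  0.14  1.56  0.6 ] 0.0 m 0.85
20 200 [-0.89  0.01  1.5   0.31  1.46  0.49] 0.0 m 0.77
30 200 [-0.99 -0.04  1.61  0.49  1.38  0.36] 0.0 m 0.72
40 200 [-1.1  -0.08  1.71  0.68  1.33  0.19] 0.0 m 0.68
50 200 [-1.19 -0.08  1.8   0.89  1.31  0.02] 0.0 m 0.68
60 200 [-1.27 -0.06  1.89  1.08  1.33 -0.17] 0.0 m 0.66
70 200 [-1.33  0.    1.96  1.27  1.38 -0.35] 0.0 m 0.59
80 200 [-1.36  0.09  2.01  1.44  1.46 -0.52] 0.0 m 0.54
low [-1.33  0.26  2.03  1.35  1.29 -0.68] 0.0
low-20 [-0.57  0.45  1.25 -0.24  1.69  0.82] 0.0
az 0
0 200 [-0.71  0.18  1.28  0.    1.68  0.86] 0.0 m 0.94
-20 200 [-0.6   0.42  1.02 -0.21  1.99  0.91] 0.0 m 0.66
-10 200 [-0.65  0.3   1.15 -0.11  1.84  0.9 ] 0.0 m 0.81
0 200 [-0.71  0.18  1.28 -0.    1.68  0.86] 0.0 m 0.94
10 200 [-0.79  0.07  1.41  0.12  1.54  0.79] 0.0 m 0.83
20 200 [-0.87 -0.02  1.54  0.27  1.4   0.6
[... 1288 characters left out ...]
-0.62  0.44  0.99 -0.17  2.02  1.07] 0.0 m 0.63
-10 200 [-0.66  0.31  1.13 -0.09  1.85  1.06] 0.0 m 0.8
0 200 [-0.71  0.18  1.28 -0.    1.68  1.03] 0.0 m 0.94
10 200 [-0.77  0.06  1.42  0.1   1.52  0.98] 0.0 m 0.82
20 200 [-0.84 -0.05  1.56  0.22  1.36  0.89] 0.0 m 0.71
30 200 [-0.92 -0.15  1.7   0.37  1.21  0.76] 0.0 m 0.61
40 200 [-1.   -0.22  1.84  0.57  1.09  0.59] 0.0 m 0.54
50 200 [-1.09 -0.28  1.96  0.81  1.    0.36] 0.0 m 0.48
60 200 [-1.17 -0.29  2.08  1.08  0.97  0.09] 0.0 m 0.47
70 200 [-1.24 -0.26  2.18  1.37  0.99 -0.2 ] 0.0 m 0.37
80 200 [-1.28 -0.17  2.25  1.64  1.09 -0.49] 0.0 m 0.3
low [-1.24  0.07  2.27  1.66  0.97 -0.71] 0.0
low-20 [-0.62  0.5   1.19 -0.15  1.77  1.11] 0.0
```

Run:
```python
from h import *
from bench import robot
o=robot.get_obs();print(rel(o,(482,-342,230),down(95)))
# box pose now
for n in("top","scene"):
    s=dict(np.load(n+"2.npz"));P=points(s)
    m=(P[...,2]>.06)&(P[...,2]<.09)&(abs(P[...,0]-.482)<.09)&(abs(P[...,1]+.342)<.08)
    print(n,[rect(s,k,.078) for k in biggest(m,1)])
```

```text
[22.9, 18.8, 98.7, 89.3, -89.2, -13.6]
top [array([ 449.4, -349.6,   72. ,   70.8,  -80.4])]
scene [array([ 491.3, -332.6,  127. ,   79.8,    9.8])]
```

arm_command:
  targets: [23,19,99,89,-89,-14,-1,23,19,99,89,-89,-14,-1,23,19,99,89,-89,-14,-1,23,19,99,89,-89,-14,-1,23,19,99,89,-89,-14,-1,23,19,99,89,-89,-14,-1,23,19,99,89,-89,-14,-1,23,19,99,89,-89,-14,-1,23,19,99,89,-89,-14,-1,23,19,99,89,-89,-14,-1,23,19,99,89,-89,-14,-1,23,19,99,89,-89,-14,-1,23,19,99,89,-89,-14,-1]

```text
time: 19.15
tool_pos: [0.4841, -0.3422, 0.2291]
ee_rot: [-3.136, -0.003, 1.656]
wrist_force: [0.2, -0.2, -0.2]
width: 0.0936
finger_force: 0.0
```

Run:
```python
from ik import *
from bench import robot
o=robot.get_obs();print(o['joint_positions'].round(2),o['tool_pos'],o['ee_rot'])
c=np.array([482,-342,0.])
d=lambda az:np.array([np.cos(np.radians(az)),np.sin(np.radians(az)),0])
R=tool(10.4,-20);g=c+d(10.4)*15+[0,0,45]   # grip point, 15 mm towards far end
t=g+R.apply([0,0,19]);up=t-R.apply([0,0,90])
print(t,up,rel(o,up,R))
```

```text
[-0.71  0.19  1.21 -0.    1.75 -0.8 ] [ 0.48405767 -0.34223827  0.22913831] [-3.1361183  -0.0034596   1.65576933]
[ 490.36194821 -340.46529532   27.14584021] [ 520.6380612  -334.90858876  111.71817608] [14.3, -16.2, 83.6, 3.8, 37.7, 117.2]
```

arm_command:
  targets: [14.3,-16.2,83.6,4,38,117,-1,14.3,-16.2,83.6,4,38,117,-1,14.3,-16.2,83.6,4,38,117,-1,14.3,-16.2,83.6,4,38,117,-1,14.3,-16.2,83.6,4,38,117,-1,14.3,-16.2,83.6,4,38,117,-1,14.3,-16.2,83.6,4,38,117,-1,14.3,-16.2,83.6,4,38,117,-1,14.3,-16.2,83.6,4,38,117,-1,14.3,-16.2,83.6,4,38,117,-1,14.3,-16.2,83.6,4,38,117,-1,14.3,-16.2,83.6,4,38,117,-1,14.3,-16.2,83.6,4,38,117,-1]

```text
time: 20.45
tool_pos: [0.5192, -0.3359, 0.1131]
ee_rot: [3.14, 0.348, 0.181]
wrist_force: [-0.1, 0.3, -0.3]
width: 0.0942
finger_force: 0.0
```

Run:
```python
from ik import *
from bench import robot
o=robot.get_obs();print(o['joint_positions'].round(2),o['tool_pos'],o['ee_rot'])
print(rel(o,(490.4,-340.5,27.1),tool(10.4,-20)))
```

```text
[-0.54  0.48  1.1  -0.23  1.82  0.82] [ 0.51919428 -0.33585962  0.11312624] [3.13973851 0.34765942 0.18090936]
[0.1, -0.1, -0.0, 1.9, -0.8, 90.8]
```

arm_command:
  targets: [0,0,0,2,-1,45,-1,0,0,0,2,-1,80,-1,0,0,0,2,-1,91,-1,0,0,0,2,-1,91,-1,0,0,0,2,-1,91,1,0,0,0,2,-1,91,1,0,0,0,2,-1,91,1,0,0,0,2,-1,91,1,0,0,0,2,-1,91,1]

```text
time: 21.35
tool_pos: [0.4915, -0.3413, 0.0283]
ee_rot: [3.137, 0.346, 0.177]
wrist_force: [1.7, -0.3, 4.3]
width: 0.0681
finger_force: 30.0
```

Run:
```python
from ik import *
from bench import robot
o=robot.get_obs();print(o['tool_pos'],o['ee_rot'],o['width'],o['finger_force'])
az=np.array([np.cos(np.radians(10.4)),np.sin(np.radians(10.4)),0]);c=np.array([482,-342,0.])
R=tool(10.4,70);zt=R.apply([0,0,19])
print("lift",rel(o,o['tool_pos']*1000+[0,0,60],tool(10.4,-20)))
g=c-4*az+[0,0,4+83];t=g+zt;print(t)
for z in(200,t[2]+10,t[2]): print(rel(o,(t[0],t[1],z),R))
```

```text
[ 0.49147262 -0.34134244  0.02827286] [3.13654929 0.34582068 0.17664251] 0.0680617791897305 29.965269416570663
lift [0.2, -0.2, -0.3, -20.3, 0.3, -56.4]
[ 495.62655633 -339.49905892   80.50161728]
[0.4, 89.8, -0.1, -54.1, -0.3, -163.1]
[0.4, 89.8, -0.1, -16.9, -0.8, -60.0]
[0.4, 89.8, -0.1, -13.6, -0.8, -50.6]
```

arm_command:
  targets: [0,0,0,-15,0,-42,1,0,0,0,-31,0,-85,1,0,90,0,-54,0,-163,1,0,90,0,-54,0,-163,1,0,90,0,-54,0,-163,1,0,90,0,-54,0,-163,1,0,90,0,-54,0,-163,1,0,90,0,-54,0,-163,1,0,90,0,-54,0,-163,1,0,90,0,-54,0,-163,1,0,90,0,-54,0,-163,1,0,90,0,-54,0,-163,1,0,90,0,-54,0,-163,1,0,90,0,-54,0,-163,1,0,90,0,-54,0,-163,1,0,90,0,-54,0,-163,1]

```text
time: 22.95
tool_pos: [0.4955, -0.3398, 0.1997]
ee_rot: [3.126, -1.222, 0.194]
wrist_force: [0.3, 0.1, -1.3]
width: 0.0679
finger_force: 30.0
```

Run:
```python
from ik import *
from bench import robot
o=robot.get_obs();print(o['joint_positions'].round(2),o['tool_pos'],o['ee_rot'],o['width'])
R=tool(10.4,70)
for z in(200,95,82): print(rel(o,(495.6,-339.5,z),R))
P=None
s=robot.snapshot("scene");cv2.imwrite("pics/flip1.png",cv2.resize(s["color"][60:300,100:420,::-1],(640,480)))
```

```text
[-1.3   0.01  1.95  1.28  1.35 -0.34] [ 0.49547939 -0.33979852  0.19966363] [ 3.12582352 -1.22153438  0.1937518 ] 0.06787003868791561
[0.2, 0.0, 0.2, 0.4, -0.3, 0.0]
[0.2, 0.0, 0.2, -98.3, -0.8, 36.0]
[0.2, 0.0, 0.2, -110.5, -0.9, 40.4]
```

View pics/flip1.png

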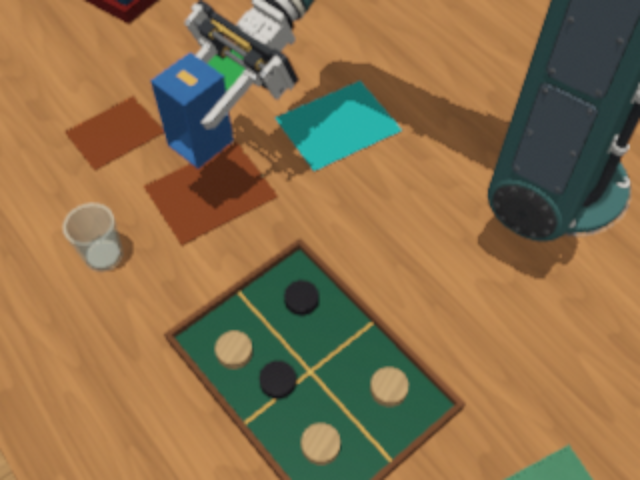

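Scene view: box held end-down at (195,110) above the pad at (210,195), mouth facing away from the robot. Next I lower it.

arm_command:
  targets: [0,0,0,-40,0,15,1,0,0,0,-75,0,27,1,0,0,0,-98,0,36,1,0,0,0,-105,0,38,1,0,0,0,-109,0,39.5,1,0,0,0,-111,0,40,1,0,0,0,-111,0,40,1]

```text
time: 23.7
tool_pos: [0.4951, -0.3406, 0.0818]
ee_rot: [3.126, -1.223, 0.193]
wrist_force: [-1.5, -0.7, -2.1]
width: 0.0676
finger_force: 30.0
```

arm_command:
  targets: [0,0,0,-1,0,0.4,1,0,0,0,-2,0,0.7,1,0,0,0,-2,0,0.7,1]

```text
time: 24.0
tool_pos: [0.4952, -0.3409, 0.0813]
ee_rot: [3.126, -1.227, 0.192]
wrist_force: [-4.2, -0.6, 5.7]
width: 0.0677
finger_force: 30.0
```

arm_command:
  targets: [0,0,0,0,0,0,-1,0,0,0,0,0,0,-1,0,0,0,0,0,0,-1,0,0,0,0,0,0,-1,0,0,0,0,0,-20,-1,0,0,0,0,0,-60,-1,0,0,0,0,0,-95,-1,0,0,0,0,0,-95,-1]

```text
time: 24.8
tool_pos: [0.4049, -0.3583, 0.112]
ee_rot: [3.125, -1.222, 0.189]
wrist_force: [0.5, -0.8, 0.1]
width: 0.0938
finger_force: 0.0
```

Run:
```python
from ik import *
from bench import robot
o=robot.get_obs();print(o['joint_positions'].round(2),o['tool_pos'],o['ee_rot'],o['width'])
for n in("scene","top"):
    s=robot.snapshot(n);P=points(s)
    m=(P[...,2]>.125)&(P[...,2]<.15)&(abs(P[...,0]-.485)<.06)&(abs(P[...,1]+.342)<.06)
    print(n,[rect(s,k,.14) for k in biggest(m,1)],np.median(P[m],0).round(3))
az=np.array([np.cos(np.radians(11)),np.sin(np.radians(11)),0]);c=np.array([481,-344,0.])
R=tool(11,-20)
g=c+[0,0,4+136-42]+4*az;t=g+R.apply([0,0,19]);up=t-R.apply([0,0,90])
print("t",t,"up",up,rel(o,up,R)); q=o['joint_positions']
print("mid", rel(o,o['tool_pos']*1000+[-20,0,130],tool(11,70)))
for a,p in((70,o['tool_pos']*1000+[-20,0,130]),(40,up+[-30,0,40]),(-20,up),(-20,t)):
    q,e=ik(p,tool(11,a),q);print(q.round(2),round(e,4))
```

```text
[-1.51  0.14  2.03  1.22  1.47 -0.61] [ 0.40489044 -0.3582561   0.11203639] [ 3.1246241  -1.22217387  0.189421  ] 0.09382125347588532
scene [array([ 483.2, -334.4,   79.8,   78.7,   10.2])] [ 0.482 -0.335  0.139]
top [array([ 481.3, -344. ,   74.8,   72.4,   10.3])] [ 0.48  -0.343  0.142]
t [ 478.5475196  -344.4767139    80.14584021] up [ 508.7637839  -338.6032671   164.71817608] [0.8, -90.0, -0.9, 85.6, -1.1, 81.4]
mid [1.1, -0.0, -0.1, 115.5, -2.7, -62.9]
[-1.56 -0.06  1.92  1.18  1.64 -0.33] 0.0
[-1.1  -0.08  1.71  0.69  1.35  0.18] 0.0
[-0.55  0.45  1.05 -0.25  1.9   0.78] 0.0
[-0.58  0.43  1.24 -0.24  1.72  0.79] 0.0
```

arm_command:
  targets: [0,0,0,45,0,-25,-1,0,0,0,90,-1,-50,-1,0,0,0,115,-2,-63,-1,0,-90,0,133,0,64,-1,0,-90,0,133,0,64,-1,0,-90,0,133,0,64,-1,0,-90,0,133,0,64,-1,0,-90,0,133,0,64,-1,0,-90,0,133,0,64,-1,0,-90,0,133,0,64,-1,0,-90,0,133,0,64,-1,0,-90,0,133,0,64,-1,0,-90,0,133,0,64,-1,0,-90,0,133,0,64,-1,0,-90,0,133,0,64,-1,0,-90,0,133,0,64,-1]

```text
time: 26.5
tool_pos: [0.5114, -0.3354, 0.2122]
ee_rot: [3.141, 0.349, 0.18]
wrist_force: [-1.5, -0.7, -0.3]
width: 0.0941
finger_force: 0.0
```

Run:
```python
from ik import *
from bench import robot
o=robot.get_obs();print(o['joint_positions'].round(2),o['tool_pos'],o['ee_rot'],o['width'])
az=np.array([np.cos(np.radians(10.5)),np.sin(np.radians(10.5)),0]);c=np.array([481.5,-342.5,0.])
R=tool(10.5,-20);g=c+[0,0,4+136-42]+4*az;t=g+R.apply([0,0,19])
for k in(90,50,0): print(rel(o,t-R.apply([0,0,k]),R))
```

```text
[-0.54  0.44  0.97 -0.25  1.99  0.77] [ 0.51137834 -0.33537043  0.21215886] [3.14126346 0.34888948 0.18020587] 0.09405657818260814
[-0.0, -0.0, -0.2, 14.0, 1.6, 45.4]
[-0.0, -0.0, -0.2, 14.0, 1.6, 85.4]
[-0.0, -0.0, -0.2, 14.0, 1.6, 135.4]
```

arm_command:
  targets: [0,0,0,14,2,40,-1,0,0,0,14,2,80,-1,0,0,0,14,2,115,-1,0,0,0,14,2,133,-1,0,0,0,14,2,135,-1,0,0,0,14,2,135,1,0,0,0,14,2,135,1,0,0,0,14,2,135,1,0,0,0,14,2,135,1,0,0,0,14,2,135,1]

```text
time: 27.5
tool_pos: [0.4796, -0.3449, 0.0837]
ee_rot: [3.137, 0.346, 0.177]
wrist_force: [0.1, 1.1, 4.0]
width: 0.0679
finger_force: 29.9
```

Run:
```python
from ik import *
from bench import robot
o=robot.get_obs();print(o['tool_pos'],o['ee_rot'],o['width'],o['finger_force'])
a=10.3;az=np.array([np.cos(np.radians(a)),np.sin(np.radians(a)),0]);c=np.array([482,-342,0.])
R=tool(a,70);g=c-26*az+[0,0,4+41];t=g+R.apply([0,0,19]);print("place",t)
for z in(t[2]+110,t[2]+10): print(rel(o,(t[0],t[1],z),R))
print(rel(o,o['tool_pos']*1000+[0,0,60],tool(a,-20)))
q=[-.57,.43,1.24,-.24,1.72,.79]
for aa,z in((-20,140),(10,150),(40,150),(70,150),(70,t[2])):
    q,e=ik((t[0],t[1],z),tool(a,aa),q);print(q.round(2),round(e,4))
```

```text
[ 0.47961326 -0.34485183  0.08372773] [3.13731289 0.34628493 0.17667933] 0.06794670760049544 29.854561686515808
place [ 473.9854297  -343.45649427   38.50161728]
[0.3, 89.8, 0.0, -27.0, -2.1, -59.1]
[0.3, 89.8, 0.0, 7.0, -2.5, 34.9]
[0.2, -0.2, -0.2, -20.4, 0.2, -56.4]
[-0.58  0.39  1.17 -0.25  1.83  0.78] 0.0
[-0.81  0.1   1.48  0.15  1.47  0.57] 0.0
[-1.11 -0.05  1.78  0.71  1.26  0.11] 0.0
[-1.35  0.08  1.99  1.28  1.37 -0.47] 0.0
[-1.35  0.31  2.03  1.35  1.3  -0.73] 0.0
```

arm_command:
  targets: [0,0,0,-10,0,-28,1,0,0,0,-25,0,-70,1,0,90,0,-41,-2,-97,1,0,90,0,-41,-2,-97,1,0,90,0,-41,-2,-97,1,0,90,0,-41,-2,-97,1,0,90,0,-41,-2,-97,1,0,90,0,-41,-2,-97,1,0,90,0,-41,-2,-97,1,0,90,0,-41,-2,-97,1,0,90,0,-41,-2,-97,1,0,90,0,-41,-2,-97,1,0,90,0,-41,-2,-97,1,0,90,0,-41,-2,-97,1,0,90,0,-41,-2,-97,1]

```text
time: 29.0
tool_pos: [0.4728, -0.3437, 0.1868]
ee_rot: [3.137, -1.22, 0.182]
wrist_force: [0.9, 0.3, -1.5]
width: 0.0679
finger_force: 30.0
```

Run:
```python
from ik import *
from bench import robot
o=robot.get_obs();print(o['joint_positions'].round(2),o['tool_pos'],o['ee_rot'],o['width'])
R=tool(10.3,70.1)
for z in(55,43): print(rel(o,(474,-343.5,z),R))
s=robot.snapshot("scene");P=points(s);hsv=cv2.cvtColor(s["color"],cv2.COLOR_RGB2HSV)
m=(hsv[...,0]>105)&(hsv[...,0]<125)&(hsv[...,1]>120)&(abs(P[...,0]-.48)<.12)&(abs(P[...,1]+.34)<.12)&(P[...,2]>.05)
p=P[m]*1000
for i in range(3): print(np.percentile(p[:,i],[1,50,99]).round())
```

```text
[-1.35  0.02  1.97  1.26  1.39 -0.38] [ 0.47277022 -0.34371333  0.18675844] [ 3.13671762 -1.22027931  0.18221008] 0.06785027239606731
[0.1, 0.2, 0.0, -123.3, -0.2, 46.4]
[0.1, 0.2, 0.0, -134.6, -0.2, 50.5]
[417. 490. 554.]
[-381. -354. -294.]
[156. 199. 227.]
```

arm_command:
  targets: [0,0,0,-40,0,15,1,0,0,0,-80,0,30,1,0,0,0,-110,0,41,1,0,0,0,-127,0,47.5,1,0,0,0,-133,0,50,1,0,0,0,-136,0,51,1,0,0,0,-137,0,51.4,1,0,0,0,-137,0,51.4,1]

```text
time: 29.85
tool_pos: [0.4749, -0.3443, 0.0424]
ee_rot: [3.126, -1.223, 0.193]
wrist_force: [0.1, 0.4, -2.1]
width: 0.0678
finger_force: 30.0
```

arm_command:
  targets: [0,0,0,-1,0,0.4,1,0,0,0,-2,0,0.7,1,0,0,0,-3,0,1.1,1,0,0,0,-3,0,1.1,1]

```text
time: 30.25
tool_pos: [0.4748, -0.344, 0.0392]
ee_rot: [3.132, -1.225, 0.186]
wrist_force: [-1.6, -0.2, 3.0]
width: 0.068
finger_force: 30.0
```

arm_command:
  targets: [0,0,0,-0.6,0,0.2,1,0,0,0,-0.6,0,0.2,1,0,0,0,-0.6,0,0.2,-1,0,0,0,-0.6,0,0.2,-1,0,0,0,-0.6,0,0.2,-1,0,0,0,-0.6,0,0.2,-1,0,0,0,0,0,-20,-1,0,0,0,0,0,-60,-1,0,0,0,0,0,-110,-1,0,0,0,30,0,-150,-1,0,0,0,60,0,-180,-1,0,0,0,60,0,-180,-1]

```text
time: 31.45
tool_pos: [0.3265, -0.3734, 0.1602]
ee_rot: [3.102, -1.221, 0.211]
wrist_force: [-0.4, 0.6, -0.5]
width: 0.094
finger_force: 0.0
```

Run:
```python
import look;look.look()
from h import *
for n in("top","scene"):
    s=dict(np.load(n+"2.npz"));P=points(s);hsv=cv2.cvtColor(s["color"],cv2.COLOR_RGB2HSV)
    m=(hsv[...,0]>105)&(hsv[...,0]<125)&(hsv[...,1]>120)&(abs(P[...,0]-.48)<.12)&(abs(P[...,1]+.34)<.12)&(P[...,2]>.068)&(P[...,2]<.09)
    print(n,[rect(s,k,.078) for k in biggest(m,1)])
c=s["color"][60:300,100:420,::-1];cv2.imwrite("pics/end.png",cv2.resize(c,(640,480)))
```

```text
31.45 [ 0.3265 -0.3734  0.1602] 0.09397837116078084
top low wood 474 106 25 218.0
top low wood 615 -72 26 217.5
top low wood 600 112 25 209.0
top low black 591 2 26 219.5
top low black 487 -82 26 217.0
scene low wood 600 116 25 261.0
scene low wood 475 110 26 226.0
scene low wood 615 -69 26 209.0
scene low black 592 8 27 241.0
scene low black 489 -76 27 201.5
top [array([ 484.6, -342.4,  135.1,   68.7,   10.7])]
scene [array([ 486.8, -335. ,  137.8,   73.9,    9.9])]
```

View pics/end.png

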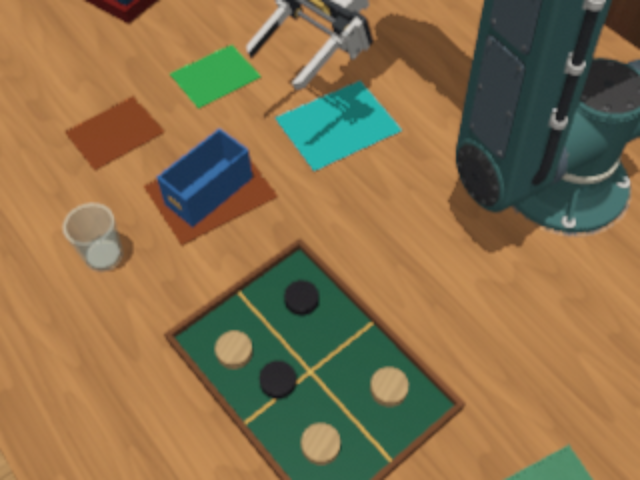

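The final view shows the box upright at (205,178) within the pad, all five pieces flat, the bystanders unmoved and the gripper clear.

```bash
python3 -c "
from bench import robot
print(robot.close_job())"
```

```text
the job is handed in; nothing more can be done
None
```

I handed in the job at 31.5 s: the five pieces lie flat on the felt with at least one in each quarter, the smallest gap about 27 mm. The box stands open side up, wholly on the larger brown pad, and the book, glass and plant were never touched.

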